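Fit the divider, release two catches and hold the tote gate wide

TASK

Slide the green divider panel down into the black guide channels of the tote dock until it sits fully home on the floor, and let go of it. Then squeeze the red catch fully shut, and after it the blue catch, and swing the gate by its orange grip towards the robot, past its click stop, until it stands wide open at about a right angle; the job finishes while you hold the sprung gate there by the grip, so do not let go. Leave the parts in the tote and the other things on the bench where they are.

Things in the scene. Friction and masses are not known exactly. Their poses are not given: they have to be found in the camera images.
- panel: Loose green divider panel, about 180 g, standing upright in the grey stand. A flat sheet 8 mm thick (own x), 170 mm wide (own y), 100 mm high, with a grip tab of the same 8 mm thickness, 50 mm wide and centred, that rises from 100 to 150 mm. Origin: centre of the underside; z up. Same either way round.
- stand: Grey fixed stand that holds the panel upright at the start: base 100 x 180 x 12 mm, two cheeks up to 42 mm high with an 11.6 mm gap across own x. Origin: centre of the underside. The panel's underside stands 12 mm above it.
- dock: Fixed tote dock: grey base 250 (x) x 270 (y) x 12 mm, milky clear side and back walls to 88 mm, a rail across the open front (top at 92 mm, centre line at own x = -60 mm) carrying the catches, gate in front at own x = -85 mm. Origin: centre of the underside; own -x is the gate side, roughly facing the robot; z up.
- slot (a point): Floor centre of the panel's slot between two black guide channels in the side walls; axes as the dock. The panel goes straight down, its thickness along x, width along y. Channels: 11.5 mm wide, 3.5 mm free at each end in y, 73 mm tall, then yellow sloping lead-ins up to 88 mm, 24 mm apart at the mouth. Seated, the panel's origin is at this point and its tab ends 150 mm above it.
- red_pinch (a point): Squeeze point of the red catch: midway between its jaws when shut, 26 mm above the rail; axes as the dock, squeeze along y. Jaws end 14 mm above it, 16 mm wide in x, 12 mm thick. Outer faces: fixed jaw at y = -14 mm; moving jaw +26 mm open, +13 mm shut. A dark bolt arm reaches 37 mm from the jaws to -x. Catches are 90 mm apart; which one is nearer the hinge varies.
- blue_pinch (a point): The same point of the blue catch; same shape and sizes.
- red_catch (a joint): Travel of the red catch's moving jaw, m: 0 to 0.003 at the start (locked), 0.013 fully shut; it frees the gate from 0.010. It has about 4 N of friction and no spring: it stays where it is left.
- blue_catch (a joint): The same for the blue catch.
- gate (a joint): Gate angle, rad: 0 closed, grows as it swings out towards the robot (clockwise from above), hard stop 1.8. A closing spring pulls all the way (about 2 N at the grip when wide). A sprung click stop must be pushed through between about 0.6 and 1.1 (about 5 N at the grip); let go beyond it, the gate drifts back to about 1.0.
- gate_hinge (a point): A point on the gate's upright hinge axis, 120 mm above the bench.
- gate_grip: Orange upright round grip post fixed to the gate, 22 mm diameter, from 55 to 138 mm above the bench. This origin lies on the post's axis at bench height; it is 149 mm from the hinge axis, 50 mm out from the gate's plane. Moves with the gate.
- grip_top (a point): Centre of the top of the orange grip post.
- valve_a: Small loose white valve, 32 mm across, 52 mm high, standing in the tote behind the slot. Leave alone.
- valve_b: Another of the same.
- sample_box: Bystander, loose: closed red plastic box 105 x 75 mm, 91 mm high. Leave alone.
- wipe_bottle: Bystander, loose: white bottle with blue cap, diameter 60 mm, 150 mm high. Leave alone.
- screwdriver: Bystander, loose: screwdriver with orange handle, lying. Leave alone.
- tube_ring: Bystander, loose: flat white ring, 80 mm across, lying. Leave alone.
- parts_tray: Bystander, loose: shallow white tray 110 x 160 x 40 mm. Leave alone.
Not all that is in view belongs to the job. There is more than one size of the panel; the job needs the larger.

How it is judged:
By the outcome, as a careful person would: the job done as asked, in the order asked, and still so for the second after the job is handed in, while the arm keeps its last pose, push and grip.
It also fails if it takes over 66 s, if anything falls off the work surface, if the arm or the gripper's body presses on something with over 40 N, if the wrist force passes 120 N, or if a joint passes its speed limit or range.

ROBOT

A 7-joint arm with a two-finger parallel gripper is mounted at the origin on the work surface. World frame = base frame: x ahead of the robot, y to its left, z up, the work surface at z = 0. Lengths are in m, angles in rad, forces in N, time in s.
With the tool pointing down it reaches from about 0.4 to 0.875 m from the base axis. Payload 19.3 kg.
Tool frame: the origin (TCP) lies at the very end of the fingers, on their centre line; the grasp point (between the pads) lies 19 mm behind it; z points along the fingers, y is the direction in which the jaws open and shut (so a half turn about z gives the same grasp; the last joint's range is limited). The gripper opens to 85 mm and grips with 20 to 120 N. Pads are 22 mm wide; open, the fingers measure 114 mm over their backs; the gripper's body (76 mm by 85 mm) begins 54 mm behind the grasp point. The pads swing forward as they close: fully open they stand 13 mm farther back than shut.
Start: joints at [-1.25, 0.521, -0.036, 1.599, 0.021, 1.021, -0.113], TCP at [0.238, 0.578, 0.231] pointing down, gripper open.
Joint ranges: [-2.91, 2.91], [-0.3, 2.13], [-1.5, 1.42], [0.17, 2.43], [-1.26, 4.41], [0.16, 1.93], [-2.52, 2.52]. Speed limits (rad/s): [1.89, 1.89, 2.39, 2.39, 3.01, 3.01, 3.01].

INTERFACE

Orientations are given as [roll, pitch, yaw] about the fixed x, y, z axes, in that order (R = Rz(yaw) Ry(pitch) Rx(roll)).
In Python, from workcell import bot, grab_frame, calibration, workorder gives the robot as it stands.
- The arm moves only by the tool move_arm, never from a script. Its arguments are lists of equal length, an entry for each row: "jaw": the closure in counts, from 0 (fully open) to 255 (shut); "dp": the shift along the tool's x, y, z in units of 800 mm (1.0 is 800 mm), a list of three; "rotation": the turn, a rotation vector about the tool's x, y, z in units of pi rad (1.0 is pi rad), a list of three. In form: {"jaw": [jaw, ...], "dp": [[dx, dy, dz], ...], "rotation": [[rx, ry, rz], ...]}. A call has 1 to 10 rows; each row shifts and turns the commanded pose from where the row before left it, along the tool's axes as they then stand; what a row does not reach is not made up. A row lasts 1/8 s, in which the tool goes at most 62.5 mm and 10.7 degrees, less where a joint would pass 70% of its speed; a pose out of reach is approached as far as the arm can. A call with a number of a shift or a turn outside -1 to 1 is refused whole. A call with a gripper value outside its range is refused whole. The fingers move at their own pace and stop on an object; "squeeze" is the grip in N (left out, the last holds). Time passes only in rows, so rows that do not move let the fingers close. It gives the time, the measured TCP pose, the force and the opening at its end, in the units of the state.
- bot.observe(): the state, without advancing time (a new reading comes with each control period).
- grab_frame(name): name is "scene" or "top" or "wrist"; returns the picture (384x512x3 uint8, blue, green, red); there is no depth.
- calibration(name): a dict with "camera_matrix" (3x3 intrinsics, pixels), "T" (4x4, takes a point from camera to world coordinates). Camera axes: x right, y down, z forward; pixel columns grow to the right and rows downward; lengths in m; the calibration is good to about 2 mm. A picture is of the moment at which its call begins: read the wrist's pose just before it. calibration takes no time and is no camera call; for the wrist camera it gives the pose at the moment of the call.
- workorder.job_done(): hands the job in, once; it reports no verdict.
The state is a dict: "clock": time; "qpos": joint angles; "qd": joint speeds; "joint_efforts": joint torques, N m; "position": TCP position; "tool_rot": TCP orientation; "force": force on the tool from outside, world axes, zero at the start; "moment": the same for the moment, N m; "grip_width": finger opening in m.
Only numpy, scipy, OpenCV 4.12 (cv2) and the standard library are available. Lean on these libraries where they do the work, as an engineer would, in place of code of your own. Each camera call takes 0.05 s, during which the arm holds its last target. There are 200 camera calls.

## Working session

There is one attempt and no reset: what is moved stays moved. The work goes in short steps, Python scripts to look and compute and a tool call to move; the robot and the scene stay as the last step left them, time stands still between calls to the robot, and variables do not carry over. Pictures are saved under pics/ and viewed, about 8 in all and at most 12, crops included, and the job is handed in when it is done.

Besides the shell and the picture viewer there is one more tool, called after "Request:" in YAML: its name, and indented under it one key for each argument. move_arm: Moves the arm, as the interface text tells. Shifts and turns lie within -1 to 1; 1 stands for 800 mm of shift or pi rad of turn. Its arguments: {"type":"object","properties":{"jaw":{"type":"array","items":{"type":"number"}},"dp":{"type":"array","items":{"type":"array","items":{"type":"number","minimum":-1,"maximum":1}}},"rotation":{"type":"array","items":{"type":"array","items":{"type":"number","minimum":-1,"maximum":1}}},"squeeze":{"type":"number"}},"required":["jaw","dp","rotation"]}

```bash
mkdir -p pics; ls
python3 - <<'E'
from workcell import bot, grab_frame, calibration
import cv2,numpy as np
np.set_printoptions(precision=4,suppress=True)
s=bot.observe();print(s)
for n in("scene","top"):
    f=grab_frame(n);cv2.imwrite(f"pics/{n}0.png",f)
    c=calibration(n);print(n,c)
a=cv2.imread("pics/scene0.png");b=cv2.imread("pics/top0.png")
cv2.imwrite("pics/scene0b.png",cv2.resize(a,(800,600),interpolation=cv2.INTER_CUBIC))
cv2.imwrite("pics/top0b.png",cv2.resize(b,(800,600),interpolation=cv2.INTER_CUBIC))
E
```

```text
pics
{'clock': 0.0, 'qpos': array([-1.2502,  0.522 , -0.0363,  1.6   ,  0.0212,  1.0211, -0.1128]), 'qd': array([ 0.0013, -0.    ,  0.0006, -0.0014,  0.0001,  0.001 , -0.0001]), 'joint_efforts': array([  0.0014, -92.7085,   1.9807, -36.9933,   0.0179,   0.0082,
         0.    ]), 'position': array([0.238 , 0.5776, 0.2307]), 'tool_rot': array([-3.1405,  0.0001,  2.7508]), 'force': array([ 0.796 , -0.8798,  0.2334]), 'moment': array([0.0071, 0.0365, 0.0249]), 'grip_width': 0.08491171878155808}
scene {'camera_matrix': array([[370.0329,   0.    , 257.4205],
       [  0.    , 370.0329, 185.2894],
       [  0.    ,   0.    ,   1.    ]]), 'T': array([[-0.8273,  0.3751, -0.4183,  0.9645],
       [ 0.5618,  0.5602, -0.6088,  0.6698],
       [ 0.006 , -0.7386, -0.6741,  0.7756],
       [ 0.    ,  0.    ,  0.    ,  1.    ]])}
top {'camera_matrix': array([[406.204 ,   0.    , 251.4279],
       [  0.    , 406.204 , 193.3199],
       [  0.    ,   0.    ,   1.    ]]), 'T': array([[ 0.0138, -0.9984,  0.0545,  0.4825],
       [-0.9999, -0.0136,  0.0039,  0.0668],
       [-0.0031, -0.0546, -0.9985,  1.2175],
       [ 0.    ,  0.    ,  0.    ,  1.    ]])}
```

View pics/scene0b.png

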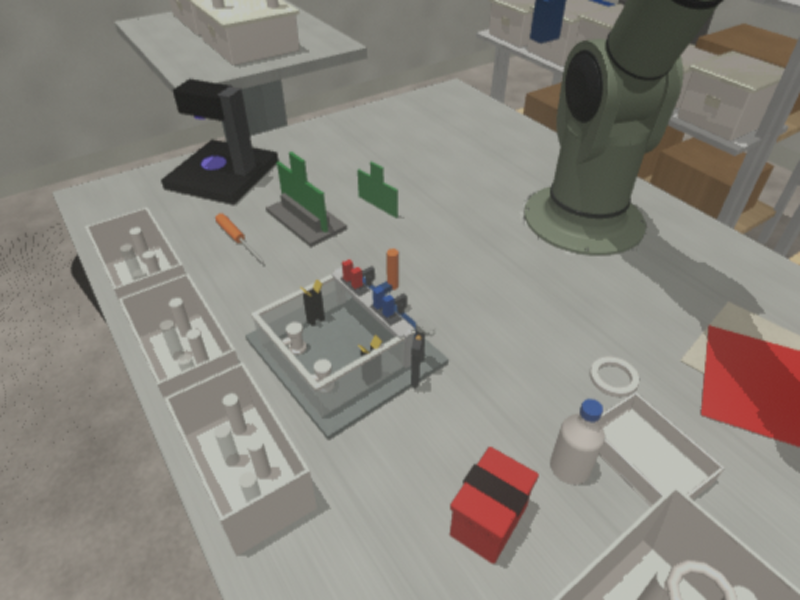

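View pics/top0b.png

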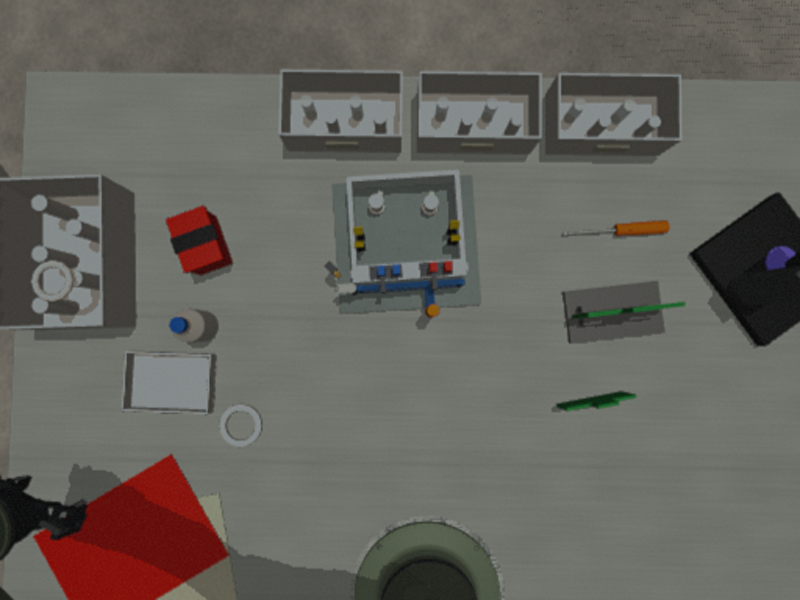

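Top view: the larger panel stands in the grey stand at (628,310), and the smaller one stands loose at (597,401). The dock is at (405,240), with the red catch at (440,268), blue at (388,271), grip (433,311) and hinge about (345,288). I choose the panel in the stand and check it in close crops.

Run:
```python
import cv2,numpy as np
t=cv2.imread("pics/top0.png");s=cv2.imread("pics/scene0.png")
def crop(im,x0,y0,w,h,k,g):
    c=cv2.resize(im[y0:y0+h,x0:x0+w],None,fx=k,fy=k,interpolation=cv2.INTER_CUBIC)
    for x in range((x0//g+1)*g,x0+w,g):
        cv2.line(c,((x-x0)*k,0),((x-x0)*k,6),(255,255,255),1);cv2.putText(c,str(x),((x-x0)*k+2,12),0,.4,(0,255,255),1)
    for y in range((y0//g+1)*g,y0+h,g):
        cv2.line(c,(0,(y-y0)*k),(6,(y-y0)*k),(255,255,255),1);cv2.putText(c,str(y),(2,(y-y0)*k-2),0,.4,(0,255,255),1)
    return c
A=crop(t,205,105,110,100,7,10)  #770x700
A=crop(t,208,106,100,98,6,10)
cv2.imwrite("pics/c1.png",A)
B=crop(t,345,165,100,50,8,10); cv2.imwrite("pics/c2a.png",B)
C=crop(s,160,150,130,98,6,10)
cv2.imwrite("pics/c3.png",C[:600])
D=crop(s,165,90,110,65,7,10)
D=cv2.copyMakeBorder(D,0,0,0,30,0)
w=800;cv2.imwrite("pics/c2.png",np.vstack([B[:, :800],])) 
E2=cv2.resize(crop(s,165,92,100,28+36,3,10),None,fx=1,fy=1)
M=np.zeros((600,800,3),np.uint8);M[:400]=B;M[400:400+192,:300]=E2;cv2.imwrite("pics/c2.png",M)
```

```text
(no output)
```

View pics/c1.png

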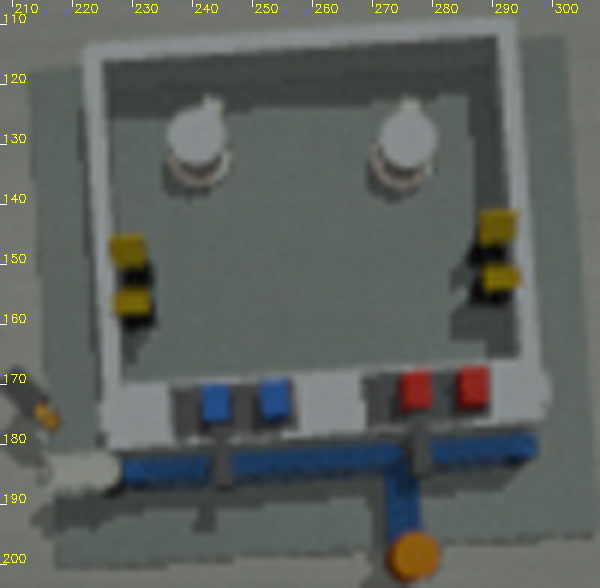

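View pics/c2.png

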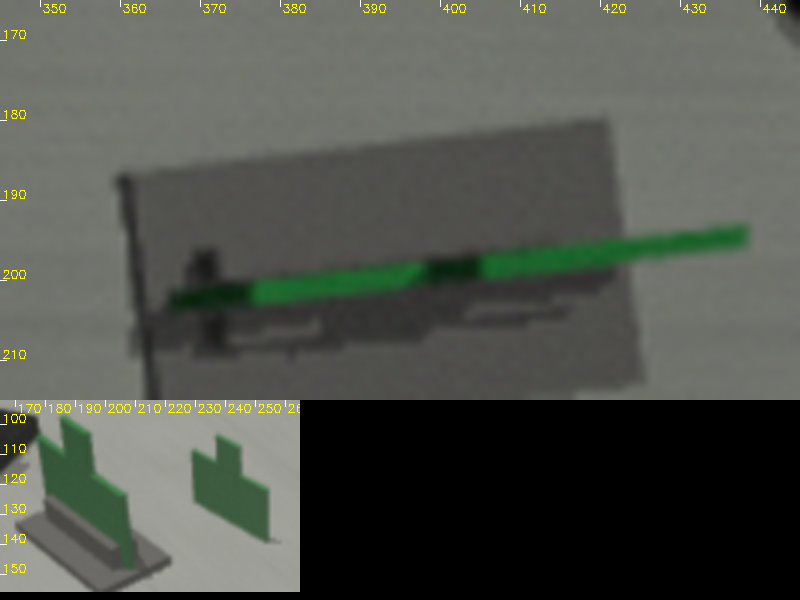

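View pics/c3.png

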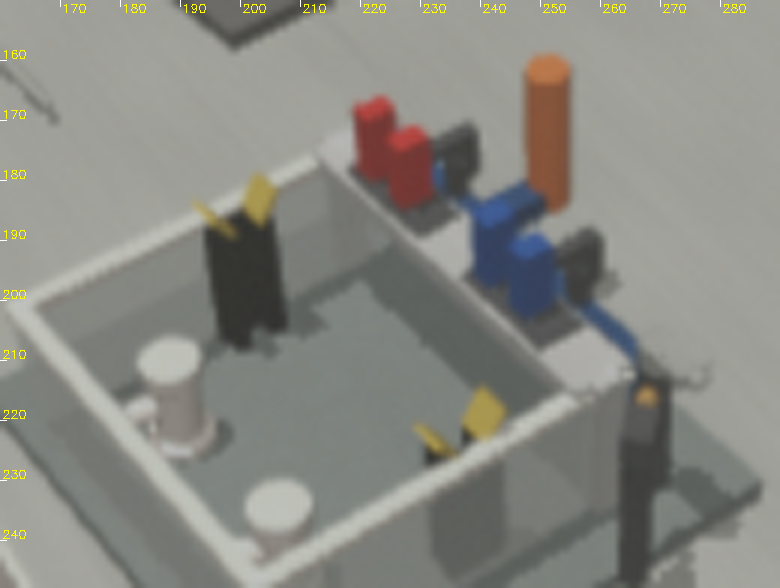

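c1–c3 show the dock facing about -x, with the hinge on the left (+y). Red catch jaw tops are at c1 (474,386)/(416,390) and blue at (275,400)/(217,405). The grip top is at (413,556). c2 confirms the large panel: shoulder ends at (250,292) and (747,237), tab edge at (482,267). The smaller panel stands freely without a stand. Next I fit the poses.

```bash
cat > h.py <<'E'
import numpy as np,cv2
from scipy.optimize import least_squares
from scipy.spatial.transform import Rotation as R
from workcell import bot,grab_frame,calibration
np.set_printoptions(precision=4,suppress=True)
def proj(P,c):
    T=np.linalg.inv(c["T"]);p=np.atleast_2d(P)@T[:3,:3].T+T[:3,3];q=p@c["camera_matrix"].T
    return q[:,:2]/q[:,2:]
def back(uv,z,c):
    d=c["T"][:3,:3]@np.linalg.solve(c["camera_matrix"],[uv[0],uv[1],1]);o=c["T"][:3,3]
    return o+d*(z-o[2])/d[2]
def rz(a): return np.array([[np.cos(a),-np.sin(a)],[np.sin(a),np.cos(a)]])
E
python3 - <<'E'
from h import *
ct,cs=calibration("top"),calibration("scene")
z=lambda p,k,x0,y0:((p[0]+.5)/k-.5+x0,(p[1]+.5)/k-.5+y0)
t=lambda p:z(p,6,208,106); s=lambda p:z(p,6,160,150)
# panel
P=lambda p:z(p,8,345,165)
a=back(P((250,292)),.112,ct);b=back(P((747,237)),.112,ct)
print("panel sh",a,b,(a+b)/2,np.linalg.norm(a-b),"yaw ydir",np.degrees(np.arctan2(a[1]-b[1],a[0]-b[0]))-90)
tabL=back(P((482,267)),.162,ct);print("tab left edge",tabL, "dist from mid",np.linalg.norm(tabL[:2]-((a+b)/2)[:2]))
S=lambda p:z((p[0],p[1]-400),3,165,92)
print("scene check tab corners",[back(S(q),.162,cs) for q in((62,418),(92,432))],"shoulder near",back(S((126,494)),.112,cs))
# dock: unknown x,y,yaw, xc (catch x is -60), yr,yb
def pts(v):
    x,y,th,yr,yb,tr,tb=v
    L=[(-.06,yr-.008,.132),(-.06,yr+.020-tr,.132),(-.06,yb-.008,.132),(-.06,yb+.020-tb,.132),
       (.125,-.135,.012),(-.125,-.135,.012),(-.125,.135,.012)]
    L=np.array(L);L[:,:2]=L[:,:2]@rz(th).T+[x,y];return L
ot=np.array([t(q) for q in((474,386),(416,390),(275,400),(217,405),(565,37),(592,540),(57,567))])
os=np.array([s(q) for q in((375,107),(411,136),(495,210),(531,245))])
def f(v):
    L=pts(v);return np.r_[(proj(L,ct)-ot).ravel(),(proj(L[:4],cs)-os).ravel(),(v[5:]-.0015)/.002,(v[3]-v[4]+.09)/.0005]
r=least_squares(f,[.6,.07,0,-.05,.04,0,0]);print(r.x,"\n",f(r.x).round(1))
x,y,th=r.x[:3]
loc=lambda P:(P[:2]-[x,y])@rz(th)
g=back(t((413,556)),.138,ct);print("grip top",g,"scene",back(s((548,68)),.138,cs),"local",loc(g))
for n,yy in(("red",r.x[3]),("blue",r.x[4])): print(n,rz(th)@[-.06,yy]+[x,y])
print("hinge px",back(t((57,470)),.12,ct),loc(back(t((57,470)),.12,ct)))
for q in((128,250),(131,303),(497,228),(501,278)): print("yel",loc(back(t(q),.1,ct)),loc(back(t(q),.088,ct)))
for q in((260,200),(208,220),(432,440),(485,412)): print("yel sc",loc(back(s(q),.095,cs)))
print("wall",[loc(back(t(q),.088,ct)) for q in((84,47),(515,20),(100,440),(545,420))])
E
```

```text
panel sh [ 0.5264 -0.2675  0.112 ] [ 0.5474 -0.4364  0.112 ] [ 0.5369 -0.352   0.112 ] 0.1702498834174735 yaw ydir 7.098426389390994
tab left edge [ 0.5336 -0.3277  0.162 ] dist from mid 0.02454540828115322
scene check tab corners [array([ 0.5403, -0.3734,  0.162 ]), array([ 0.5267, -0.3279,  0.162 ])] shoulder near [ 0.5211 -0.2703  0.112 ]
[ 0.6598  0.0497  0.072  -0.0611  0.0289  0.0014  0.0017] 
 [ 0.4  0.4  0.2  0.3  0.1  0.  -0.  -0.2 -0.1  0.5  0.9 -0.3 -0.7  0.5
  0.1  0.2 -0.3  0.4 -0.2  0.7 -0.1  0.3 -0.1  0.1  0.1]
grip top [0.5292 0.0044 0.138 ] scene [0.5278 0.0018 0.138 ] local [-0.1335 -0.0358]
red [ 0.6043 -0.0155]
blue [0.5979 0.0742]
hinge px [0.5667 0.1645 0.12  ] [-0.0846  0.1212]
yel [0.017  0.0847] [0.019  0.0852]
yel [-0.0077  0.0846] [-0.0059  0.0852]
yel [ 0.0172 -0.0862] [ 0.0192 -0.0874]
yel [-0.0062 -0.0866] [-0.0043 -0.0878]
yel sc [-0.0049 -0.0855]
yel sc [ 0.0209 -0.0884]
yel sc [0.018  0.0825]
yel sc [-0.0082  0.0834]
wall [array([0.1161, 0.1006]), array([ 0.117 , -0.1021]), array([-0.0691,  0.1032]), array([-0.0719, -0.104 ])]
```

Slot estimate: world (0.666, 0.049), yaw 0.072. First I lift and turn, then go over the panel.

Request:
move_arm:
  jaw: [0,0,0,0,0,0]
  dp:
    - [0,0,-0.0144]
    - [0,0,-0.0144]
    - [0,0,-0.0144]
    - [0,0,-0.0144]
    - [0,0,-0.0144]
    - [0,0,-0.0144]
  rotation:
    - [0,0,0.056]
    - [0,0,0.056]
    - [0,0,0.056]
    - [0,0,0.056]
    - [0,0,0.056]
    - [0,0,0.056]
  squeeze: 60

```text
clock: 0.85
position: [0.238, 0.5777, 0.3005]
tool_rot: [-3.141, 0.001, 1.689]
force: [-0.2, -0.6, 0.1]
grip_width: 0.0854
```

Request:
move_arm:
  jaw: [0,0,0,0,0,0,0,0,0,0]
  dp:
    - [-0.0667,0.0227,0]
    - [-0.0667,0.0227,0]
    - [-0.0667,0.0227,0]
    - [-0.0667,0.0227,0]
    - [-0.0667,0.0227,0]
    - [-0.0667,0.0227,0]
    - [-0.0667,0.0227,0]
    - [-0.0667,0.0227,0]
    - [-0.0667,0.0227,0]
    - [-0.0667,0.0227,0]
  rotation:
    - [0,0,0]
    - [0,0,0]
    - [0,0,0]
    - [0,0,0]
    - [0,0,0]
    - [0,0,0]
    - [0,0,0]
    - [0,0,0]
    - [0,0,0]
    - [0,0,0]

```text
clock: 2.1
position: [0.4849, 0.0693, 0.3005]
tool_rot: [3.142, -0.0, 1.696]
force: [0.9, 1.7, 0.2]
grip_width: 0.0855
```

Request:
move_arm:
  jaw: [0,0,0,0,0,0,0,0]
  dp:
    - [-0.0667,0,0]
    - [-0.0667,0,0]
    - [-0.0667,0,0]
    - [-0.0667,0,0]
    - [-0.0667,0,0]
    - [-0.0667,0,0]
    - [-0.0667,0,0]
    - [0,0,0]
  rotation:
    - [0,0,0]
    - [0,0,0]
    - [0,0,0]
    - [0,0,0]
    - [0,0,0]
    - [0,0,0]
    - [0,0,0]
    - [0,0,0]

```text
clock: 3.1
position: [0.5296, -0.3038, 0.2998]
tool_rot: [-3.14, 0.001, 1.69]
force: [-0.0, 0.6, 0.4]
grip_width: 0.085
```

```bash
cat >> h.py <<'E'
def go(P,yaw):
    "tool-frame shift (units) and z turn (units) from measured pose to target"
    s=bot.observe();M=R.from_euler('xyz',s["tool_rot"])
    print("t",s["clock"],"pos",s["position"],"rpy",s["tool_rot"],"F",s["force"],"w",s["grip_width"],"q7",s["qpos"][6])
    T=R.from_euler('xyz',[np.pi,0,yaw])
    print("dp units (current axes)",M.inv().apply(np.array(P)-s["position"])/.8,"rot units",(M.inv()*T).as_rotvec()/np.pi)
E
python3 - <<'E'
from h import *
go([.537,-.352,.3],1.695)
f=grab_frame("wrist");c=calibration("wrist");print(c)
for q in ([.5264,-.2675,.112],[.5474,-.4364,.112],[.5369,-.352,.162]): print(proj(q,c))
f=cv2.resize(f,(800,600),interpolation=cv2.INTER_CUBIC);cv2.imwrite("pics/w1.png",f)
E
```

```text
t 3.1 pos [ 0.5296 -0.3038  0.2998] rpy [-3.1399  0.0014  1.6901] F [-0.0277  0.5655  0.357 ] w 0.08496194456937273 q7 0.7974880239454886
dp units (current axes) [-0.0609  0.002  -0.0002] rot units [-0.0005  0.0005 -0.0016]
{'camera_matrix': array([[339.9618,   0.    , 253.4614],
       [  0.    , 339.9618, 186.1295],
       [  0.    ,   0.    ,   1.    ]]), 'T': array([[ 0.9927,  0.1138,  0.0386,  0.5198],
       [ 0.1202, -0.9373, -0.3271, -0.2171],
       [-0.001 ,  0.3294, -0.9442,  0.4427],
       [ 0.    ,  0.    ,  0.    ,  1.    ]])}
[[254.3252 123.2015]]
[[254.679  274.2487]]
[[254.613  225.5974]]
```

View pics/w1.png

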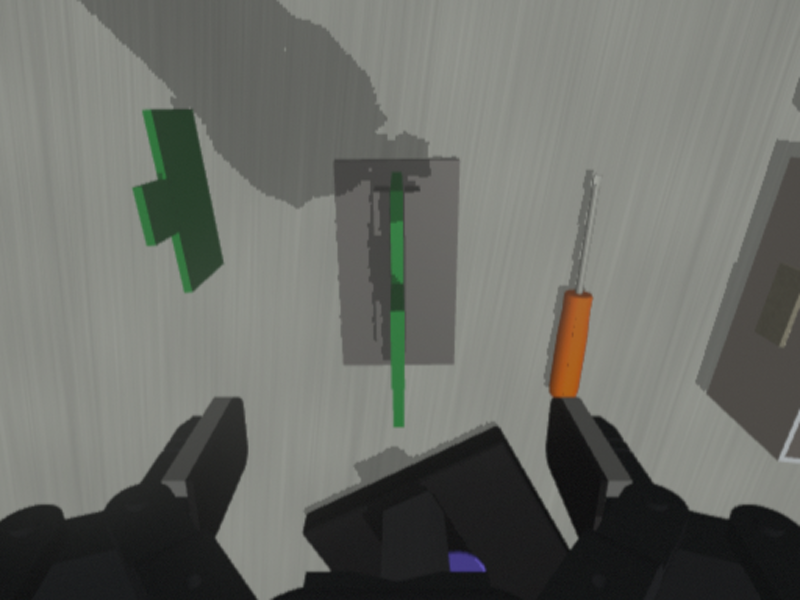

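Run:
```python
from h import *
c=calibration("wrist");m=np.array([.537,-.352]);d=np.array([-.1234,.9924])
for n,w,z in(("near top",.085,.112),("near bot",.085,.012),("tab near top",.025,.162),("tab near bot",.025,.112),("tab far top",-.025,.162),("far top",-.085,.112)):
    print(n,proj([*(m+d*w),z],c)*1.5625)
go([.537,-.352,.3],1.695)
```

```text
near top [[397.5325 192.7592]]
near bot [[397.3287 173.3102]]
tab near top [[397.9158 312.6226]]
tab near bot [[397.7402 284.5934]]
tab far top [[398.0857 390.3414]]
far top [[398.0655 428.4722]]
t 3.15 pos [ 0.5301 -0.3014  0.2997] rpy [-3.1403  0.0002  1.6923] F [ 0.1218  0.6725 -0.7043] w 0.08548722133782032 q7 0.7961161572729993
dp units (current axes) [-0.0638  0.0009 -0.0003] rot units [-0.0004  0.     -0.0009]
```

The wrist view agrees with the fit to within about 1 mm (far end (398,428), tab edge (398,310)). The plain green panel on the left is the smaller one. Descending and gripping the tab.

Request:
move_arm:
  jaw: [0,0,0,0,0,0,0,0,0]
  dp:
    - [-0.0638,0.0009,0]
    - [0,0,0.035]
    - [0,0,0.05]
    - [0,0,0.05]
    - [0,0,0.05]
    - [0,0,0.025]
    - [0,0,0.015]
    - [0,0,0]
    - [0,0,0]
  rotation:
    - [0,0,-0.001]
    - [0,0,0]
    - [0,0,0]
    - [0,0,0]
    - [0,0,0]
    - [0,0,0]
    - [0,0,0]
    - [0,0,0]
    - [0,0,0]

```text
clock: 4.28
position: [0.5384, -0.3506, 0.1216]
tool_rot: [3.14, 0.001, 1.698]
force: [-0.8, -0.1, 0.4]
grip_width: 0.0853
```

Request:
move_arm:
  jaw: [255,255,255,255,255,255,255,255,255,255]
  dp:
    - [0,0,0]
    - [0,0,0]
    - [0,0,0]
    - [0,0,0]
    - [0,0,0]
    - [0,0,0]
    - [0,0,0]
    - [0,0,0]
    - [0,0,0]
    - [0,0,0]
  rotation:
    - [0,0,0]
    - [0,0,0]
    - [0,0,0]
    - [0,0,0]
    - [0,0,0]
    - [0,0,0]
    - [0,0,0]
    - [0,0,0]
    - [0,0,0]
    - [0,0,0]
  squeeze: 60

```text
clock: 5.52
position: [0.5378, -0.3504, 0.1205]
tool_rot: [3.142, 0.0, 1.698]
force: [-1.5, -0.2, 5.1]
grip_width: 0.0072
```

Request:
move_arm:
  jaw: [255,255,255,255,255,255,255]
  dp:
    - [0,0,-0.015]
    - [0,0,-0.03]
    - [0,0,-0.05]
    - [0,0,-0.05]
    - [0,0,-0.05]
    - [0,0,-0.035]
    - [0,0,0]
  rotation:
    - [0,0,0]
    - [0,0,0]
    - [0,0,0]
    - [0,0,0]
    - [0,0,0.0085]
    - [0,0,0.0085]
    - [0,0,0]

```text
clock: 6.4
position: [0.5384, -0.3506, 0.3068]
tool_rot: [3.139, 0.002, 1.645]
force: [0.4, -0.5, -1.9]
grip_width: 0.0073
```

Request:
move_arm:
  jaw: [255,255,255,255,255,255,255,255,255,255]
  dp:
    - [0.03,0.012,0]
    - [0.06,0.024,0]
    - [0.06,0.024,0]
    - [0.06,0.024,0]
    - [0.06,0.024,0]
    - [0.06,0.024,0]
    - [0.06,0.024,0]
    - [0.06,0.024,0]
    - [0.036,0.0156,0]
    - [0,0,0]
  rotation:
    - [0,0,0]
    - [0,0,0]
    - [0,0,0]
    - [0,0,0]
    - [0,0,0]
    - [0,0,0]
    - [0,0,0]
    - [0,0,0]
    - [0,0,0]
    - [0,0,0]

```text
clock: 7.65
position: [0.665, 0.0522, 0.3028]
tool_rot: [-3.14, -0.001, 1.649]
force: [-0.7, -0.0, -1.8]
grip_width: 0.0077
```

Request:
move_arm:
  jaw: [255,255,255]
  dp:
    - [0,0,0]
    - [0,0,0]
    - [0,0,0]
  rotation:
    - [0,0,0]
    - [0,0,0]
    - [0,0,0]

```text
clock: 8.02
position: [0.665, 0.0482, 0.3045]
tool_rot: [3.141, 0.0, 1.644]
force: [-0.2, -0.1, -1.9]
grip_width: 0.007
```

Run:
```python
from h import *
go([.666,.0505,.3],1.643)
t=grab_frame("top");w=grab_frame("wrist");c=calibration("wrist");ct=calibration("top")
x,y,th=.6598,.0497,.072
for l in((.018,.085),(-.007,.085),(.018,-.087),(-.007,-.087)):
    print(l,proj([*(rz(th)@l+[x,y]),.098],c)*1.5625)
M=np.zeros((600,800,3),np.uint8)
cv2.imwrite("pics/w2.png",cv2.resize(w,(800,600),interpolation=cv2.INTER_CUBIC))
cv2.imwrite("pics/t2.png",t)
```

```text
t 8.025 pos [0.665  0.0482 0.3045] rpy [3.1415 0.     1.6438] F [-0.1872 -0.0886 -1.8883] w 0.006953781273894791 q7 0.16508621400164705
dp units (current axes) [0.0028 0.0014 0.0057] rot units [0.     0.     0.0003]
(0.018, 0.085) [[416.996  102.9861]]
(-0.007, 0.085) [[376.6912 102.9616]]
(0.018, -0.087) [[413.7872 353.9751]]
(-0.007, -0.087) [[379.3924 353.9637]]
```

View pics/w2.png

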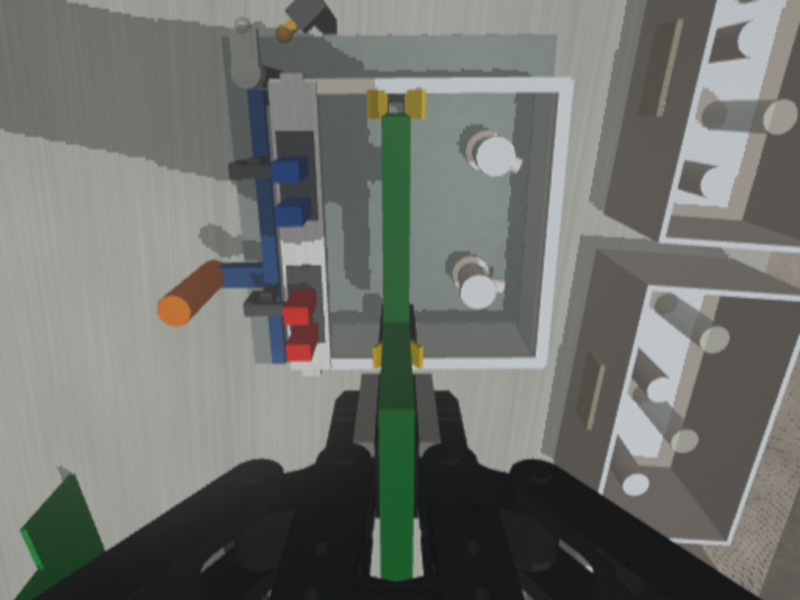

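Run:
```python
from h import *
c=calibration("wrist");d=np.array([-.0719,.9974])
for r in(115.,114.):
    e=back(((396.5+.5)/1.5625-.5,(r+.5)/1.5625-.5),bot.observe()["position"][2]-.008,c);print("end",e,"panel ctr",e[:2]-d*.085)
# wall tops far / near inner/outer edges, yellow
for n,q,z in(("far wall out",(480,78),.088),("far wall in",(480,93),.088),("near wall in",(450,357),.088),("near wall out",(450,367),.088)):
    p=back((q[0]/1.5625-.3,q[1]/1.5625-.3),z,c);print(n,(p[:2]-[.6658,.0496])@np.c_[[.9974,.0719],d])
go([.666,.0505,.3],1.643)
```

```text
end [0.6589 0.131  0.2965] panel ctr [0.665  0.0462]
end [0.6589 0.1312 0.2965] panel ctr [0.665  0.0464]
far wall out [0.0515 0.1007]
far wall in [0.052  0.0919]
near wall in [ 0.0392 -0.0934]
near wall out [ 0.0395 -0.1018]
t 8.125 pos [0.6651 0.0486 0.3045] rpy [3.1415 0.     1.6443] F [ 0.0157 -0.7704 -0.6121] w 0.007531916552253017 q7 0.16504495285472703
dp units (current axes) [0.0023 0.0013 0.0056] rot units [0.     0.     0.0004]
```

Panel and channel are aligned in x (panel centre col 396.5, lead-in centres 397–398). The panel is about 2.7 mm short in y, so I correct that and go down.

Request:
move_arm:
  jaw: [255,255,255,255,255,255]
  dp:
    - [0.0034,0.0006,0.02]
    - [0,0,0.04]
    - [0,0,0.035]
    - [0,0,0.015]
    - [0,0,0]
    - [0,0,0]
  rotation:
    - [0,0,0]
    - [0,0,0]
    - [0,0,0]
    - [0,0,0]
    - [0,0,0]
    - [0,0,0]

```text
clock: 8.88
position: [0.6659, 0.0517, 0.2174]
tool_rot: [3.14, -0.0, 1.645]
force: [-0.5, 0.3, -2.1]
grip_width: 0.0074
```

Request:
move_arm:
  jaw: [255,255,255,255,255,255,255,255]
  dp:
    - [0,0,0.008]
    - [0,0,0.008]
    - [0,0,0.008]
    - [0,0,0.008]
    - [0,0,0.008]
    - [0,0,0.008]
    - [0,0,0]
    - [0,0,0]
  rotation:
    - [0,0,0]
    - [0,0,0]
    - [0,0,0]
    - [0,0,0]
    - [0,0,0]
    - [0,0,0]
    - [0,0,0]
    - [0,0,0]

```text
clock: 9.88
position: [0.6655, 0.0517, 0.1782]
tool_rot: [3.141, 0.0, 1.645]
force: [0.8, -0.4, -1.5]
grip_width: 0.0071
```

Request:
move_arm:
  jaw: [255,255,255,255,255,255,255,255,255]
  dp:
    - [0,0,0.0095]
    - [0,0,0.0095]
    - [0,0,0.0095]
    - [0,0,0.0095]
    - [0,0,0.0095]
    - [0,0,0.0095]
    - [0,0,0.0095]
    - [0,0,0]
    - [0,0,0]
  rotation:
    - [0,0,0]
    - [0,0,0]
    - [0,0,0]
    - [0,0,0]
    - [0,0,0]
    - [0,0,0]
    - [0,0,0]
    - [0,0,0]
    - [0,0,0]

```text
clock: 11.0
position: [0.6656, 0.0518, 0.125]
tool_rot: [3.141, 0.0, 1.645]
force: [-0.4, -0.5, -2.0]
grip_width: 0.0076
```

Request:
move_arm:
  jaw: [255,255,255,255,255]
  dp:
    - [0,0,0.002]
    - [0,0,0.0015]
    - [0,0,0.001]
    - [0,0,0]
    - [0,0,0]
  rotation:
    - [0,0,0]
    - [0,0,0]
    - [0,0,0]
    - [0,0,0]
    - [0,0,0]

```text
clock: 11.62
position: [0.6654, 0.0518, 0.1212]
tool_rot: [3.142, 0.0, 1.645]
force: [0.7, 0.2, -2.3]
grip_width: 0.0074
```

Request:
move_arm:
  jaw: [255,255,255,255]
  dp:
    - [0,0,0.001]
    - [0,0,0.001]
    - [0,0,0]
    - [0,0,0]
  rotation:
    - [0,0,0]
    - [0,0,0]
    - [0,0,0]
    - [0,0,0]

```text
clock: 12.12
position: [0.6658, 0.0518, 0.1205]
tool_rot: [3.141, -0.0, 1.645]
force: [-2.4, 0.0, 9.5]
grip_width: 0.0073
```

Contact is 9.5 N at z=0.1205, exactly the expected seated height. I release with a part opening, rise and turn.

Request:
move_arm:
  jaw: [130,130,130,130,130,130,130,130]
  dp:
    - [0,0,0]
    - [0,0,0]
    - [0,0,0]
    - [0,0,0]
    - [0,0,-0.02]
    - [0,0,-0.05]
    - [0,0,-0.06]
    - [0,0,-0.03]
  rotation:
    - [0,0,0]
    - [0,0,0]
    - [0,0,0]
    - [0,0,0]
    - [0,0,0]
    - [0,0,0]
    - [0,0,0]
    - [0,0,0]
  squeeze: 30

```text
clock: 13.12
position: [0.6662, 0.0515, 0.2515]
tool_rot: [3.138, -0.0, 1.645]
force: [-0.5, 0.1, -0.6]
grip_width: 0.042
```

Request:
move_arm:
  jaw: [45,45,45,45,45,45,45,45,45,45]
  dp:
    - [0,0,0]
    - [0,0,0]
    - [0,0,0]
    - [0,0,0]
    - [0,0,0]
    - [0,0,0]
    - [0,0,0]
    - [0,0,0]
    - [0,0,0]
    - [0,0,0]
  rotation:
    - [0,0,-0.05]
    - [0,0,-0.05]
    - [0,0,-0.05]
    - [0,0,-0.05]
    - [0,0,-0.05]
    - [0,0,-0.05]
    - [0,0,-0.05]
    - [0,0,-0.05]
    - [0,0,-0.05]
    - [0,0,-0.0493]

```text
clock: 14.38
position: [0.6655, 0.0514, 0.2489]
tool_rot: [-3.141, 0.001, -3.065]
force: [-1.1, 0.4, 0.4]
grip_width: 0.07
```

Request:
move_arm:
  jaw: [45,45,45,45]
  dp:
    - [0.041,-0.042,0]
    - [0.0411,-0.0393,0]
    - [0,0,0]
    - [0,0,0]
  rotation:
    - [0,0,0]
    - [0,0,0]
    - [0,0,0]
    - [0,0,0]

```text
clock: 14.88
position: [0.605, -0.0176, 0.2487]
tool_rot: [3.142, 0.001, -3.07]
force: [-0.5, 1.2, 0.5]
grip_width: 0.0704
```

Run:
```python
from h import *
go([.6045,-.018,.1],np.pi+.072)
w=grab_frame("wrist");c=calibration("wrist");np.savez("w3.npz",**c)
x,y,th=.6598,.0497,.072
for n,yy in(("red",-.0611),("blue",.0289)):
  for o in(-.014,-.002,.0125,.0245): print(n,o,proj([*(rz(th)@[-.06,yy+o]+[x,y]),.132],c)*1.5625)
g=proj([.5285,.003,.138],c)*1.5625;print("grip",g)
cv2.imwrite("pics/w3.png",cv2.resize(w,(800,600),interpolation=cv2.INTER_CUBIC))
```

```text
t 14.875 pos [ 0.605  -0.0176  0.2487] rpy [ 3.1415  0.0014 -3.0698] F [-0.5309  1.1945  0.4554] w 0.07037847545945747 q7 1.6431673971409135
dp units (current axes) [ 0.0009 -0.0004  0.1859] rot units [ 0.      0.0004 -0.0001]
red -0.014 [[372.3831 279.8504]]
red -0.002 [[395.7681 279.8423]]
red 0.0125 [[424.0259 279.8324]]
red 0.0245 [[447.4124 279.8243]]
blue -0.014 [[547.7877 279.7893]]
blue -0.002 [[571.178  279.7811]]
blue 0.0125 [[599.4423 279.7713]]
blue 0.0245 [[622.8342 279.7631]]
grip [[452.5703 129.0435]]
```

View pics/w3.png

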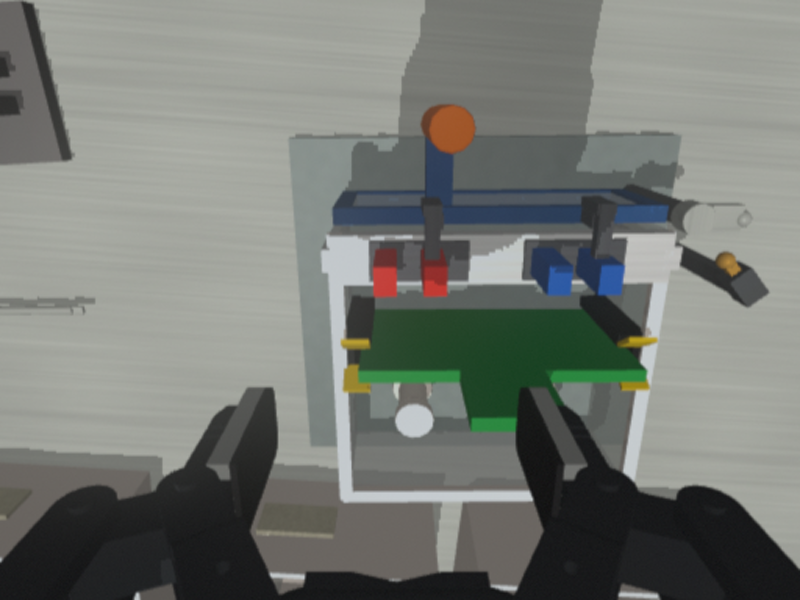

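The panel looks seated in both channels, and the catch jaws are where predicted (red 373–396/422–448, blue 545–571/598–623). Descending over red.

Request:
move_arm:
  jaw: [45,45,45,45,45,45,45]
  dp:
    - [0.0009,-0.0004,0.03]
    - [0,0,0.05]
    - [0,0,0.05]
    - [0,0,0.03]
    - [0,0,0.016]
    - [0,0,0.01]
    - [0,0,0]
  rotation:
    - [0,0,0]
    - [0,0,0]
    - [0,0,0]
    - [0,0,0]
    - [0,0,0]
    - [0,0,0]
    - [0,0,0]

```text
clock: 15.8
position: [0.6041, -0.018, 0.099]
tool_rot: [-3.142, 0.0, -3.069]
force: [-0.3, 0.8, 0.9]
grip_width: 0.0702
```

Request:
move_arm:
  jaw: [255,255,255,255,255,255,255,255,255,255]
  dp:
    - [0,0,0]
    - [0,0,0]
    - [0,0,0]
    - [0,0,0]
    - [0,0,0]
    - [0,0,0]
    - [0,0,0]
    - [0,0,0]
    - [0,0,0]
    - [0,0,0]
  rotation:
    - [0,0,0]
    - [0,0,0]
    - [0,0,0]
    - [0,0,0]
    - [0,0,0]
    - [0,0,0]
    - [0,0,0]
    - [0,0,0]
    - [0,0,0]
    - [0,0,0]
  squeeze: 30

```text
clock: 17.05
position: [0.6044, -0.0166, 0.0998]
tool_rot: [3.14, 0.001, -3.068]
force: [-3.7, 8.8, 9.8]
grip_width: 0.0261
```

Width 26 mm means the red catch is shut (13+14 mm). Releasing and going to blue.

Request:
move_arm:
  jaw: [45,45,45,45,45,45,45,45,45,45]
  dp:
    - [0,0,0]
    - [0,0,0]
    - [0,0,0]
    - [0,0,0]
    - [0,0,-0.05]
    - [0,0,-0.05]
    - [0,0.056,0]
    - [0,0.0565,0]
    - [0,0,0.01]
    - [0,0,0.03]
  rotation:
    - [0,0,0]
    - [0,0,0]
    - [0,0,0]
    - [0,0,0]
    - [0,0,0]
    - [0,0,0]
    - [0,0,0]
    - [0,0,0]
    - [0,0,0]
    - [0,0,0]

```text
clock: 18.3
position: [0.598, 0.0716, 0.1472]
tool_rot: [-3.141, 0.002, -3.069]
force: [0.5, -0.0, -0.5]
grip_width: 0.0699
```

Request:
move_arm:
  jaw: [45,45,45,45]
  dp:
    - [0,0,0.03]
    - [0,0,0.02]
    - [0,0,0.01]
    - [0,0,0]
  rotation:
    - [0,0,0]
    - [0,0,0]
    - [0,0,0]
    - [0,0,0]

```text
clock: 18.8
position: [0.5974, 0.0713, 0.0987]
tool_rot: [-3.141, -0.0, -3.07]
force: [0.4, -0.1, 0.5]
grip_width: 0.0705
```

Request:
move_arm:
  jaw: [255,255,255,255,255,255,255,255,255,255]
  dp:
    - [0,0,0]
    - [0,0,0]
    - [0,0,0]
    - [0,0,0]
    - [0,0,0]
    - [0,0,0]
    - [0,0,0]
    - [0,0,0]
    - [0,0,0]
    - [0,0,0]
  rotation:
    - [0,0,0]
    - [0,0,0]
    - [0,0,0]
    - [0,0,0]
    - [0,0,0]
    - [0,0,0]
    - [0,0,0]
    - [0,0,0]
    - [0,0,0]
    - [0,0,0]

```text
clock: 20.05
position: [0.5979, 0.0732, 0.0998]
tool_rot: [3.14, 0.002, -3.069]
force: [-1.3, 7.8, 10.3]
grip_width: 0.0261
```

Blue is shut too (26.1 mm). Moving over the grip post and looking.

Request:
move_arm:
  jaw: [45,45,45,45,45,45,45,60,60,60]
  dp:
    - [0,0,0]
    - [0,0,0]
    - [0,0,0]
    - [0,0,0]
    - [0,0,-0.055]
    - [0,0,-0.06]
    - [0.05,-0.041,-0.015]
    - [0.043,-0.0406,0]
    - [0,0,0]
    - [0,0,0]
  rotation:
    - [0,0,0]
    - [0,0,0]
    - [0,0,0]
    - [0,0,0]
    - [0,0,0]
    - [0,0,0]
    - [0,0,0]
    - [0,0,0]
    - [0,0,0]
    - [0,0,0]

```text
clock: 21.3
position: [0.5283, 0.0014, 0.203]
tool_rot: [3.141, 0.001, -3.07]
force: [-0.2, 0.6, -0.1]
grip_width: 0.0654
```

Run:
```python
from h import *
go([.5286,.0012,.1],np.pi+.072)
w=grab_frame("wrist");c=calibration("wrist");np.savez("w4.npz",**c);t=grab_frame("top");s=grab_frame("scene")
g=proj([.5286,.0012,.138],c)*1.5625;print("grip",g)
x,y,th=.6598,.0497,.072
for n,yy in(("red",-.0611),("blue",.0289)):
  for o in(-.014,-.002,.001,.013): print(n,o,proj([*(rz(th)@[-.06,yy+o]+[x,y]),.132],c)*1.5625)
k=cv2.resize(w,(800,600),interpolation=cv2.INTER_CUBIC)
sc=cv2.resize(s[150:250,160:290],None,fx=2.4,fy=2.4,interpolation=cv2.INTER_CUBIC)
k[:sc.shape[0],:sc.shape[1]]=sc
cv2.imwrite("pics/w4.png",k)
```

```text
t 21.3 pos [0.5283 0.0014 0.203 ] rpy [ 3.1414  0.0006 -3.0697] F [-0.1955  0.6093 -0.0587] w 0.06536525860404109 q7 1.6010049081912918
dp units (current axes) [-0.0003 -0.0003  0.1288] rot units [ 0.0001  0.0002 -0.    ]
grip [[395.118  319.6066]]
red -0.014 [[319.7938 458.6368]]
red -0.002 [[344.8446 458.63  ]]
red 0.001 [[351.1073 458.6283]]
red 0.013 [[376.1588 458.6215]]
blue -0.014 [[507.6879 458.5858]]
blue -0.002 [[532.7428 458.579 ]]
blue 0.001 [[539.0066 458.5773]]
blue 0.013 [[564.0621 458.5705]]
```

View pics/w4.png

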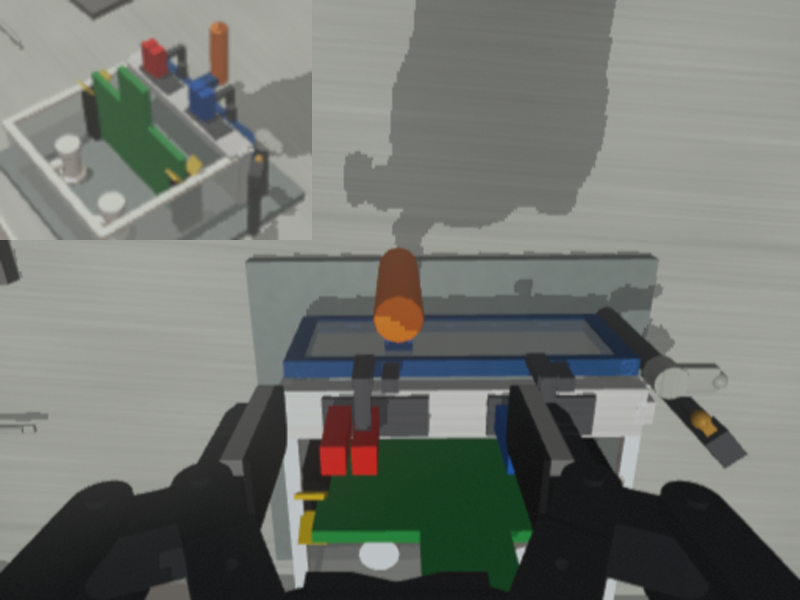

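Both catches are shut: the red jaws are together at (333,460)/(365,460), and blue looks the same in the scene inset. The inset also shows the panel down in its channels. The grip top is at (399,319), about 2 mm to +y. Descending onto the post.

Request:
move_arm:
  jaw: [60,60,60,60,60,60,60]
  dp:
    - [0,0.0022,0.02]
    - [0,0,0.04]
    - [0,0,0.04]
    - [0,0,0.02]
    - [0,0,0.012]
    - [0,0,0]
    - [0,0,0]
  rotation:
    - [0,0,0]
    - [0,0,0]
    - [0,0,0]
    - [0,0,0]
    - [0,0,0]
    - [0,0,0]
    - [0,0,0]

```text
clock: 22.32
position: [0.5283, 0.0029, 0.0979]
tool_rot: [3.142, 0.001, -3.07]
force: [-0.7, 0.6, 0.7]
grip_width: 0.0653
```

Request:
move_arm:
  jaw: [255,255,255,255,255,255,255,255,255]
  dp:
    - [0,0,0]
    - [0,0,0]
    - [0,0,0]
    - [0,0,0]
    - [0,0,0]
    - [0,0,0]
    - [0,0,0]
    - [0,0,0]
    - [0,0,0]
  rotation:
    - [0,0,0]
    - [0,0,0]
    - [0,0,0]
    - [0,0,0]
    - [0,0,0]
    - [0,0,0]
    - [0,0,0]
    - [0,0,0]
    - [0,0,0]
  squeeze: 60

```text
clock: 23.45
position: [0.528, 0.0022, 0.0977]
tool_rot: [-3.141, 0.001, -3.07]
force: [-1.8, -2.9, 8.1]
grip_width: 0.0204
```

Request:
move_arm:
  jaw: [255,255,255,255]
  dp:
    - [0.0138,0.0056,0]
    - [0.0138,0.0056,0]
    - [0.0138,0.0056,0]
    - [0,0,0]
  rotation:
    - [0,0,0.0255]
    - [0,0,0.0255]
    - [0,0,0.0255]
    - [0,0,0]

```text
clock: 23.95
position: [0.4944, 0.016, 0.0977]
tool_rot: [-3.141, 0.0, 2.971]
force: [-0.5, -6.7, 6.7]
grip_width: 0.0207
```

Moving freely with low force, so I swing on.

Request:
move_arm:
  jaw: [255,255,255,255,255,255,255,255]
  dp:
    - [0.0138,0.0056,0]
    - [0.0138,0.0056,0]
    - [0.0138,0.0056,0]
    - [0.0138,0.0056,0]
    - [0.0138,0.0056,0]
    - [0.0138,0.0056,0]
    - [0.0138,0.0056,0]
    - [0,0,0]
  rotation:
    - [0,0,0.0255]
    - [0,0,0.0255]
    - [0,0,0.0255]
    - [0,0,0.0255]
    - [0,0,0.0255]
    - [0,0,0.0255]
    - [0,0,0.0255]
    - [0,0,0]

```text
clock: 24.95
position: [0.4362, 0.0751, 0.0976]
tool_rot: [-3.141, -0.001, 2.411]
force: [-8.3, -7.8, 17.0]
grip_width: 0.0204
```

Request:
move_arm:
  jaw: [255,255,255,255,255,255,255]
  dp:
    - [0.0142,0.0044,0]
    - [0.0138,0.0056,0]
    - [0.0138,0.0056,0]
    - [0.0138,0.0056,0]
    - [0.0138,0.0056,0]
    - [0.0138,0.0056,0]
    - [0,0,0]
  rotation:
    - [0,0,0.0255]
    - [0,0,0.0255]
    - [0,0,0.0255]
    - [0,0,0.0255]
    - [0,0,0.0255]
    - [0,0,0.0255]
    - [0,0,0]

```text
clock: 25.82
position: [0.4184, 0.1439, 0.0976]
tool_rot: [3.141, -0.0, 1.931]
force: [-2.6, -3.8, 12.8]
grip_width: 0.0208
```

Request:
move_arm:
  jaw: [255,255,255,255,255,255,255]
  dp:
    - [0.0138,0.0056,0]
    - [0.0138,0.0056,0]
    - [0.0138,0.0056,0]
    - [0.0138,0.0056,0]
    - [0,0,0]
    - [0,0,0]
    - [0,0,0]
  rotation:
    - [0,0,0.0255]
    - [0,0,0.0255]
    - [0,0,0.0255]
    - [0,0,0.0255]
    - [0,0,0]
    - [0,0,0]
    - [0,0,0]

```text
clock: 26.7
position: [0.4251, 0.1902, 0.0976]
tool_rot: [-3.142, -0.0, 1.611]
force: [-3.0, -3.7, 13.0]
grip_width: 0.0206
```

Run:
```python
from h import *
go([.424,.186,.098],1.61)
H=np.array([.5683,.1466]);G=np.array([.5285,.003])-H;g=bot.observe()["position"][:2]-H
print("angle est",(np.arctan2(*G[::-1])-np.arctan2(*g[::-1]))%(2*np.pi),np.linalg.norm(g))
s=grab_frame("scene");t=grab_frame("top")
S=cv2.resize(s[130:280,150:350],(533,400),interpolation=cv2.INTER_CUBIC)
T=cv2.resize(t[95:275,190:330],(400,514),interpolation=cv2.INTER_CUBIC)
M=np.zeros((514,800,3),np.uint8);M[:300,:400]=cv2.resize(S,(400,300));M[:,400:]=T
cv2.imwrite("pics/e.png",M)
```

```text
t 26.7 pos [0.4251 0.1902 0.0976] rpy [-3.1415 -0.0005  1.6109] F [-3.0236 -3.7275 13.0225] w 0.02060867413151342 q7 0.06039476810905668
dp units (current axes) [-0.0052 -0.0016 -0.0005] rot units [-0.     -0.0002  0.0003]
angle est 1.59613587713757 0.14964563473291284
```

View pics/e.png

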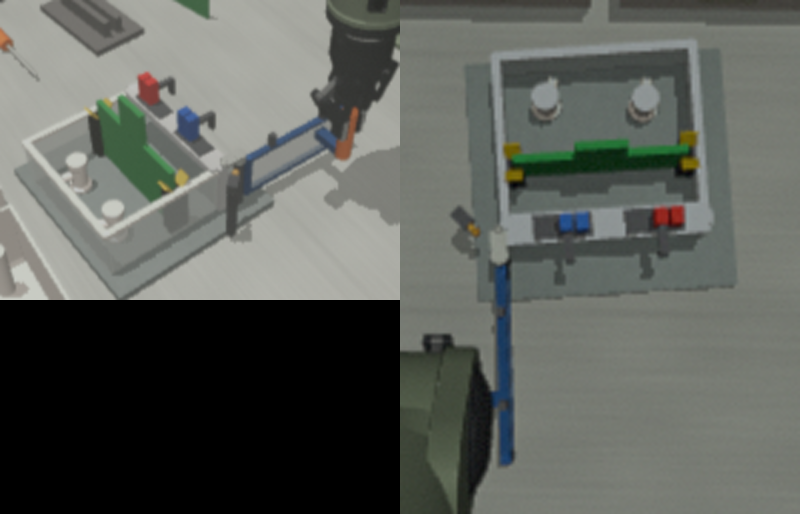

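The final view shows the gate at about a right angle to the dock front, held at the grip. The panel is in its channels, both catches are shut and the valves are standing. Handing in.

Run:
```python
from workcell import bot,workorder
print(workorder.job_done()); s=bot.observe(); print(s["clock"],s["position"],s["force"],s["grip_width"])
```

```text
the job is handed in; nothing more can be done
None
the job is handed in; nothing more can be done
```

I slid the larger green panel into the dock channels and let go of it. I then shut the red catch, then the blue one, and swung the gate open by its grip. I handed the job in at about 27 s of the 66 s, with the arm still holding the grip; no verdict is reported.

What the last checks showed:
- **Panel:** it met the floor with 9.5 N at z = 0.1205 m, the same height as the grasp in the stand. The pictures after letting go show it down in both channels.
- **Catches:** each squeeze stopped at 26.1 mm on the finger reading, against 27 mm when fully shut. That reading runs about 0.7 mm low, and the pictures show the jaws together.
- **Gate:** I estimate about 1.60 rad from the hinge geometry, and the top picture shows it at about a right angle. The lateral force on the tool was about 5 N, and it peaked near 11 N in the readings during the swing.
- **Other items:** the two valves were still standing in the tote in the last picture, which does not show most of the other bench items.

One reading I did not explain: a steady upward force of about 13 N on the tool while gripping the post. It is well below the force limits. No check failed.

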